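# Hang the lift-off door on the book-brushing bay

## Robot

A 6-joint arm with a two-finger parallel gripper is mounted at the origin on the work surface. World frame = base frame: x ahead of the robot, y to its left, z up, the work surface at z = 0. Lengths are in m, angles in rad, forces in N, time in s.
With the tool pointing down it reaches from about 0.3 to 0.75 m from the base axis. Payload 8.5 kg.
Tool frame: the origin (TCP) lies midway between the tips of the shut fingers; the grasp point (between the pads) lies 19 mm behind it; z points along the fingers, y is the line along which they close (so a half turn about z gives the same grasp; the last joint's range is limited). The gripper opens to 85 mm and grips with 20 to 120 N. Pads are 22 mm wide; open, the fingers measure 114 mm over their backs; the gripper's body (76 mm by 85 mm) begins 54 mm behind the grasp point. The pads swing forward as they close: fully open they stand 13 mm farther back than shut.
Start: joints at [0.942, 0.381, 1.297, -0, 1.464, -0.215], TCP at [0.221, 0.504, 0.204] pointing down, gripper open.
Joint ranges: [-3.11, 3.11], [-0.89, 2.33], [0.22, 2.48], [-1.42, 4.56], [0.17, 2.85], [-2.88, 2.88]. Speed limits (rad/s): [2.39, 2.39, 3.14, 3.14, 3.14, 3.14].

## Interface

Orientations are given as a unit quaternion [x, y, z, w].
In Python, from bench import monitor, imaging, arm gives the robot as it stands.
- The arm moves only by the tool send_rows, never from a script. Its arguments are lists of equal length, an entry for each row: "claw": the opening, from 0 (shut) to 1 (fully open); "travel": the shift along the tool's x, y, z as a fraction of full scale, a list of three; "turn": the turn about the tool's z as a fraction of full scale. In form: {"claw": [claw, ...], "travel": [[dx, dy, dz], ...], "turn": [turn, ...]}. A call has 1 to 10 rows; each row shifts and turns the commanded pose from where the row before left it, along the tool's axes as they then stand; what a row does not reach is not made up. Full scale, the value 1, is 150 mm for a shift and 360 degrees for a turn. A row lasts 1/12 s, in which the tool goes at most 41.7 mm and 7.16 degrees, less where a joint would pass 70% of its speed; a pose out of reach is approached as far as the arm can. A call with a number of a shift or a turn outside -1 to 1 is refused whole. A call with a gripper value outside its range is refused whole. The fingers move at their own pace and stop on an object; "force" is the grip in N (left out, the last holds). Time passes only in rows, so rows that do not move let the fingers close. It gives the time, the measured TCP pose, the force, the opening and the grip force at its end, in the units of the state.
- monitor.state(): the state, without advancing time (a new reading comes with each control period).
- imaging.capture(name): name is "scene" or "top"; returns (picture, depth): 420x560x3 uint8, red, green, blue; 420x560 float32, m along the optical axis (not along the pixel's ray), 0 where there is no reading.
- imaging.camera_params(name): a dict with "vfov" (degrees; the focal length in pixels is half the picture's height over the tangent of half this angle, whatever the lens; pixels are square), "cx", "cy" (the principal point, pixels), "D" ([k1, k2, p1, p2, k3] as OpenCV has them; the pictures are not rectified), "T" (4x4, takes a point from camera to world coordinates). Camera axes: x right, y down, z forward; pixel columns grow to the right and rows downward; lengths in m; the calibration is good to about 2 mm. A picture is of the moment at which its call begins. camera_params takes no time and is no camera call.
- arm.job_done(): hands the job in; it is judged then, once.
The state is a dict: "clock": time; "qpos": joint angles; "joint_vel": joint speeds; "tau": joint torques, N m; "tool_pos": TCP position; "tcp_rot": TCP orientation; "wrist_force": force on the tool from outside, world axes, zero at the start; "ft_torque": the same for the moment, N m; "width": finger opening in m; "grip_force": force on a finger pad.
Only numpy, scipy, OpenCV 4.12 (cv2) and the standard library are available. Lean on these libraries where they do the work, as an engineer would, in place of code of your own. Each camera call takes 0.05 s, during which the arm holds its last target. There are 200 camera calls.

## Task

The door of the open-topped book-brushing bay has been taken off and stands in the board rack: it is the panel with two steel hinge knuckles on its edge. Lift it out, bring both knuckles over the two upright hinge pins of the bay, lower it gently (do not let it drop) until both knuckles sit fully down on their pins, and leave it hanging closed across the front of the bay.

Things in the scene. Friction and masses are not known exactly. Their poses are not given: they have to be found in the camera images.
- door (a point): Centre of the loose lift-off door: wooden panel 12 thick (x), 160 wide (y), 170 mm tall (z up), 0.3 kg; pinch its top edge. It stands upright in any one of a steel rack's 3 slots (78 apart, 14 wide, walls to 42 mm above the table); the others hold shorter boards without knuckles (tops up to 146 mm). A knob stands out 18 mm from its -x face, 55 mm to -y, at half height.
- lower_knuckle (a point): Centre of the bottom mouth of the door's lower steel knuckle, on the line 104 mm to +y of the door's centre, 65 mm below the centre, 20 mm above the door's lower edge. The knuckle is an upright tube, 24 mm tall, open below, bore 28 mm at the mouth narrowing to 20, outside 36 mm. Axes as the door's.
- upper_knuckle (a point): The same point of the upper, equal knuckle: 110 mm above the lower one, 45 mm above the door's centre. When the door hangs closed its axes are parallel to those of lower_pin, and its centre is 104 mm to -y of the pins and 65 mm above the lower pin's foot. The bay is open above, so a finger has room behind the hung door's top edge.
- lower_pin (a point): Foot of the fixed bay's lower hinge pin, where the mouth rests. Axes: x into the bay, y along its front (opening at -y), z up. Pin 28 mm tall, 16 thick, tapering to 5; an equal one 110 mm higher. Each is on an 8 mm thick, 22 wide bracket, so the lower knuckle enters from -x under the upper bracket (74 mm above the lower pin's tip). Bay walls: front 35 mm to +x (door stop 22), top 160 above table.
Things that resemble listed ones, but are neither listed nor needed, are in the scene too. What is shaped like the part that bears door but green is not meant.

How it is judged:
By the outcome, as a careful person would: the job done as asked, in the order asked, and still so for the second after the job is handed in, with the robot touching nothing.
It also fails if it takes over 45 s, if anything falls off the work surface, if the arm or the gripper's body presses on something with over 40 N, if the wrist force passes 120 N, or if a joint passes its speed limit or range.

## Working session

There is one attempt and no reset: what is moved stays moved. The work goes in short steps, Python scripts to look and compute and a tool call to move; the robot and the scene stay as the last step left them, time stands still between calls to the robot, and variables do not carry over. Pictures are saved under pics/ and viewed, at most 10 in all, crops included, and the job is handed in when it is done.

Besides the shell and the picture viewer there is one more tool, called by a JSON object that holds its "method" and its "body", one argument or row to a line. send_rows: Moves the arm, as the interface text tells. Its arguments: {"type":"object","properties":{"claw":{"type":"array"},"travel":{"type":"array"},"turn":{"type":"array"},"force":{"type":"number"}},"required":["claw","travel","turn"]}

```bash
ls; mkdir -p pics
cat > h.py <<'E'
import numpy as np,cv2
from bench import monitor,imaging,arm
def cap(n,tag):
    p,d=imaging.capture(n); cv2.imwrite(f'pics/{tag}.png',cv2.cvtColor(p,cv2.COLOR_RGB2BGR)); np.savez(f'pics/{tag}.npz',p=p,d=d); return p,d
def cloud(n,d):
    c=imaging.camera_params(n); f=210/np.tan(np.radians(c['vfov']/2)); K=np.array([[f,0,c['cx']],[0,f,c['cy']],[0,0,1]])
    v,u=np.mgrid[0:420,0:560]; uv=np.stack([u,v],-1).reshape(-1,1,2).astype(float)
    n_=cv2.undistortPoints(uv,K,np.array(c['D'],float)).reshape(420,560,2)
    P=np.concatenate([n_*d[...,None],d[...,None]],-1); T=np.array(c['T'])
    return P@T[:3,:3].T+T[:3,3]
E
python3 - <<'E'
from h import *
for n in('scene','top'):
    cap(n,n+'0'); c=imaging.camera_params(n); print(n,c['vfov'],np.round(c['T'],3).tolist())
s=monitor.state(); print(s)
E
```

```text
pics
scene 49.7868849385254 [[0.695, 0.497, -0.52, 0.923], [0.719, -0.465, 0.516, -0.546], [0.015, -0.733, -0.68, 0.754], [0.0, 0.0, 0.0, 1.0]]
top 52.161014435021194 [[0.026, -0.994, 0.104, 0.352], [-0.999, -0.023, 0.032, -0.074], [-0.03, -0.105, -0.994, 0.967], [0.0, 0.0, 0.0, 1.0]]
{'clock': 0.1, 'qpos': array([ 9.41691834e-01,  3.81120697e-01,  1.29818819e+00, -8.85476345e-06,
        1.46363555e+00, -2.15294990e-01]), 'joint_vel': array([ 0.00202094, -0.00109924, -0.0050416 , -0.00151225, -0.0017781 ,
        0.00075235]), 'tau': array([ 3.20883068e-03, -4.49221766e+01, -2.31661087e+01, -2.01052976e-04,
        3.60966922e-03, -2.67652507e-05]), 'tool_pos': array([0.22096571, 0.5033138 , 0.20387673]), 'tcp_rot': array([ 2.05431144e-01,  9.78671338e-01, -6.18344621e-04, -2.72943415e-04]), 'wrist_force': array([-0.63318075, -0.3712473 ,  0.4073825 ]), 'ft_torque': array([ 0.02238716,  0.00440225, -0.05106928]), 'grip_force': 0.0, 'width': 0.08559193814714593}
```

View pics/scene0.png

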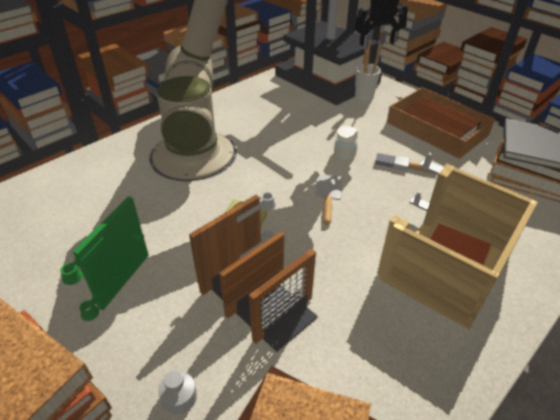

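View pics/top0.png

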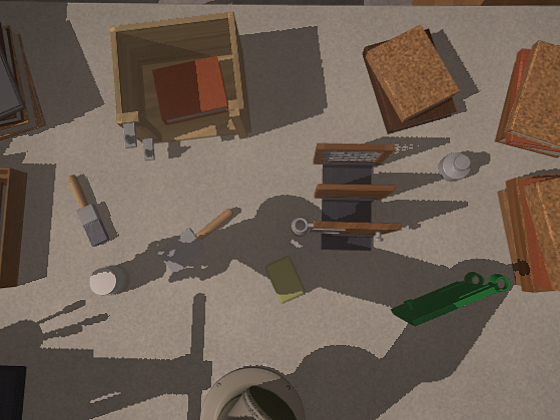

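The scene view shows three boards in the rack, and the tallest is at (228,245). The green look-alike is at (110,255). In the top view the candidates are the rack boards at rows 154, 190 and 227 and the green panel at (450,300). The row-227 board fits: it has a knuckle at (300,227) and a knob at (380,237). The bay is at (180,75), with its brackets at (130,135) and (148,150). I'll confirm with one enlarged crop and measure.

Run:
```python
from h import *
z=np.load('pics/top0.npz');p,d=z['p'],z['d'];P=cloud('top',d)
a=cv2.resize(p[195:260,280:410],None,fx=6,fy=6,interpolation=2)[:,:,::-1]
b=cv2.resize(p[95:175,100:260],None,fx=4.875,fy=4.875,interpolation=2)[:,:,::-1]
q=np.zeros((390*2,780,3),np.uint8);q[:390]=a;q[390:]=b[:390,:780]
cv2.imwrite('pics/crop1.png',cv2.resize(q,(600,600),interpolation=3))
np.savez('pics/topcloud.npz',P=P)
Z=P[...,2]
def desc(name,m):
    Q=P[m]; r=cv2.minAreaRect((Q[:,:2]*1000).astype(np.float32)); vv,uu=np.nonzero(m); print(name,m.sum(),'zmed',np.median(Q[:,2]).round(4),'c',np.mean(Q,0).round(4),'rect',np.round(r[0],1),np.round(r[1],1),round(r[2],1),'px',uu.min(),uu.max(),vv.min(),vv.max())
def comps(u0,u1,v0,v1,z0,z1):
    m=np.zeros(Z.shape,bool);m[v0:v1,u0:u1]=(Z[v0:v1,u0:u1]>z0)&(Z[v0:v1,u0:u1]<z1)
    n,l=cv2.connectedComponents(m.astype(np.uint8))
    for i in range(1,n):
        if (l==i).sum()>8: desc(f'{z0}-{z1}',l==i)
comps(280,420,130,260,.155,.3); print()
for z0,z1 in((.02,.06),(.06,.1),(.1,.14),(.14,.152),(.152,.17),(.17,.2),(.2,.24),(.24,.3)): comps(95,260,5,180,z0,z1)
np.set_printoptions(linewidth=250)
print((Z[118:165:2,118:162:2]*1000).astype(int))
print((Z[212:244:2,286:330:2]*1000).astype(int))
```

```text
0.155-0.3 772 zmed 0.1756 c [ 0.4105 -0.1794  0.1724] rect [ 414.2 -176.5] [ 26.7 195.9] 2.2 px 294 401 218 232

0.02-0.06 1129 zmed 0.0408 c [0.7827 0.2061 0.0404] rect [784.  204.9] [111.5 251.8] 38.8 px 134 231 43 116
0.02-0.06 17 zmed 0.0427 c [0.8136 0.0496 0.0427] rect [811.4  49.3] [41.8  0.3] 8.0 px 240 242 42 57
0.02-0.06 3556 zmed 0.0436 c [0.7209 0.1624 0.0431] rect [723.5 163.1] [122.1 150.3] 13.6 px 152 226 56 122
0.02-0.06 160 zmed 0.0405 c [0.6698 0.0371 0.0406] rect [705.8  36.4] [ 27.2 177.2] 88.0 px 236 249 59 136
0.02-0.06 320 zmed 0.0455 c [0.5911 0.2445 0.045 ] rect [589.2 242.2] [65.2 46.7] 20.8 px 136 159 127 160
0.06-0.1 1316 zmed 0.0809 c [0.7814 0.2044 0.0805] rect [779.6 206.3] [118.6 261.6] 40.7 px 128 230 34 110
0.06-0.1 196 zmed 0.0811 c [0.682  0.0382 0.0808] rect [724.1  38.5] [ 27.4 213.1] 89.9 px 233 248 34 131
0.06-0.1 142 zmed 0.0797 c [0.6099 0.2411 0.0792] rect [607.9 245.3] [16.5 43.3] 32.4 px 136 154 122 136
0.06-0.1 37 zmed 0.0668 c [0.5686 0.244  0.0673] rect [569.2 244.2] [10.  14.5] 65.9 px 143 149 149 154
0.1-0.14 221 zmed 0.1211 c [0.6835
[... 3859 characters left out ...]
0   1   2  40 160 142  47  97 166 171 172 174 176 175 176 177]
 [ -1   0  -2  32 142 159 160   0  -1 158 152 139  47  96 113 114 111 145 148 148 154 153]
 [  0  -2   0  27  48 142 148 161 162 143 143   1   7  48  50  49  45  51  49  51  54  56]
 [  0   0   1   0  30  47 136 140 140  32   0  -2   0  -1   0   0   0   2  19  41  43  40]
 [ -2   0   0   0   3  30  33  31  33  24   0  -1   2   0   0   2  -2   0  16  22  23  26]
 [  0   0   1  -2   1   2  -1   0   4  -2   0   0  -2   0  -1   0  -1   2   5   8   2   9]
 [  2  -2  -3  -1  -1   1   2   1   0   0  -1   0   0   0   3  -1   0  -1   7   6   9   6]
 [  0   0   2   0   0  -2  -1   0   0   1  -1  -1   0   3   0   0   0   0   6   3   4   5]]
```

View pics/crop1.png

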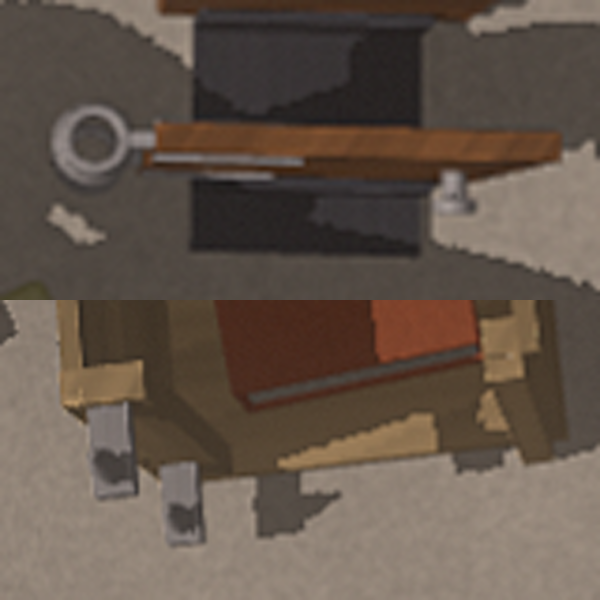

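The crop confirms it: the row-227 board has a steel knuckle ring at (300,227) and a knob at (380,237), with its top at z 0.1755 and the knuckle top at 0.160. The pins have tips at z 0.073 and 0.183, both near (0.569, 0.244), which matches the description. Next I'll fit the yaws.

Run:
```python
from h import *
P=np.load('pics/topcloud.npz')['P'];Z=P[...,2]
def line(Q):
    vx,vy,x,y=cv2.fitLine((Q[:,:2]).astype(np.float32),cv2.DIST_HUBER,0,.001,.001).ravel(); return np.degrees(np.arctan2(vy,vx)).round(2),(x.round(4),y.round(4)),len(Q)
m=np.zeros(Z.shape,bool);m[215:240,314:405]=(abs(Z[215:240,314:405]-.1755)<.006)
Q=P[m];print('door top',line(Q),cv2.minAreaRect((Q[:,:2]*1000).astype(np.float32)),Q.mean(0))
m=np.zeros(Z.shape,bool);m[210:240,286:312]=(abs(Z[210:240,286:312]-.160)<.004)
Q=P[m];r=cv2.minEnclosingCircle((Q[:,:2]*1000).astype(np.float32));print('knuckle',r,Q.mean(0))
m=np.zeros(Z.shape,bool);m[20:125,228:250]=(Z[20:125,228:250]>.03)&(Z[20:125,228:250]<.14);print('right wall outer',line(P[m]))
# wall tops
T=(abs(Z-.16)<.004);
m=T.copy();m[:, :225]=0;m[:,250:]=0;m[:20]=0;m[110:]=0;print('right top',line(P[m]))
m=T.copy();m[:, :105]=0;m[:,121:]=0;m[:35]=0;m[105:]=0;print('left top',line(P[m]))
m=T.copy();m[:, :130]=0;m[:,225:]=0;m[:8]=0;m[30:]=0;print('back top',line(P[m]))
for n,z,(u0,u1,v0,v1) in(('up br',.155,(120,140,126,150)),('low br',.045,(140,160,138,164))):
    m=np.zeros(Z.shape,bool);m[v0:v1,u0:u1]=abs(Z[v0:v1,u0:u1]-z)<.004
    print(n,cv2.minAreaRect((P[m][:,:2]*1000).astype(np.float32)))
    m[v0:v1,u0:u1]=(Z[v0:v1,u0:u1]>z+.022)&(Z[v0:v1,u0:u1]<z+.04);print(' tip',P[m].mean(0),m.sum(),np.ptp(P[m],axis=0))
# path heights
m=(P[...,0]>.3)&(P[...,0]<.56)&(P[...,1]>-.1)&(P[...,1]<.4);print('max path z',[ (y.round(2),Z[m&(abs(P[...,1]-y)<.025)].max().round(3)) for y in np.arange(-.05,.4,.05)])
```

```text
door top (np.float32(-89.95), (np.float32(0.411), np.float32(-0.1939)), 588) ((411.1723327636719, -194.9448699951172), (159.2245330810547, 12.179994583129883), 89.98339080810547) [ 0.41096918 -0.1939416   0.1761052 ]
knuckle ((412.0689392089844, -94.39485931396484), 16.448753356933594) [ 0.41151824 -0.09326544  0.15985914]
right wall outer (np.float32(7.75), (np.float32(0.7055), np.float32(0.0346)), 477)
right top (np.float32(6.56), (np.float32(0.7313), np.float32(0.0442)), 655)
left top (np.float32(7.47), (np.float32(0.7113), np.float32(0.2796)), 438)
back top (np.float32(-82.09), (np.float32(0.8074), np.float32(0.1853)), 627)
up br ((578.3678588867188, 246.57186889648438), (42.188880920410156, 22.276254653930664), 7.924307346343994)
 tip [0.5697072  0.24453303 0.18165518] 17 [0.00655824 0.00761214 0.00856419]
low br ((580.6533203125, 247.90634155273438), (51.68830490112305, 26.362415313720703), 13.693073272705078)
 tip [0.5688803  0.24492517 0.07136155] 18 [0.00809107 0.00872505 0.00878084]
max path z [(np.float64(-0.05), np.float64(0.967)), (np.float64(0.0), np.float64(0.032)), (np.float64(0.05), np.float64(0.021)), (np.float64(0.1), np.float64(0.024)), (np.float64(0.15), np.float64(0.021)), (np.float64(0.2), np.float64(0.009)), (np.float64(0.25), np.float64(0.158)), (np.float64(0.3), np.float64(0.079)), (np.float64(0.35), np.float64(0.078))]
```

Measurements:
- **Door:** yaw about 0, centre (0.411, -0.195).
- **Bay:** yaw +7.9°, pins at (0.5695, 0.2447).

First I'll turn the tool so its y axis lies along world x.

{"method": "send_rows", "body": {
  "claw": [1,1,1,1,1,1,1,1,1,1],
  "travel": [
    [0,0,-0.02],
    [0,0,-0.02],
    [0,0,-0.02],
    [0,0,-0.02],
    [0,0,-0.02],
    [0,0,-0.02],
    [0,0,-0.02],
    [0,0,-0.02],
    [0,0,-0.02],
    [0,0,0]
  ],
  "turn": [0.0184,0.0184,0.0184,0.0184,0.0184,0.0184,0.0184,0.0184,0.0184,0.0184],
  "force": 60
}}

```text
clock: 0.93
tool_pos: [0.2212, 0.5036, 0.2316]
tcp_rot: [0.709, 0.705, 0.0, -0.0]
wrist_force: [0.8, -0.5, 0.5]
width: 0.0851
grip_force: 0.0
```

{"method": "send_rows", "body": {
  "claw": [1,1,1,1,1,1,1,1,1,1],
  "travel": [
    [-0.23,0.063,0],
    [-0.23,0.063,0],
    [-0.23,0.063,0],
    [-0.23,0.063,0],
    [-0.23,0.063,0],
    [-0.23,0.063,0],
    [-0.23,0.063,0],
    [-0.23,0.063,0],
    [-0.23,0.063,0],
    [-0.23,0.063,0]
  ],
  "turn": [0,0,0,0,0,0,0,0,0,0]
}}

```text
clock: 1.77
tool_pos: [0.3157, 0.1571, 0.2314]
tcp_rot: [0.707, 0.708, -0.0, -0.0]
wrist_force: [1.0, 0.0, -0.6]
width: 0.0854
grip_force: 0.0
```

{"method": "send_rows", "body": {
  "claw": [1,1,1,1,1,1,1,1,1,1],
  "travel": [
    [-0.23,0.063,0],
    [-0.23,0.063,0],
    [-0.23,0.063,0],
    [-0.23,0.063,0],
    [-0.23,0.063,0],
    [-0.23,0.063,0],
    [-0.23,0.063,0],
    [-0.23,0.063,0],
    [-0.23,0.063,0],
    [0,0,0]
  ],
  "turn": [0,0,0,0,0,0,0,0,0,0]
}}

```text
clock: 2.6
tool_pos: [0.4024, -0.1567, 0.2307]
tcp_rot: [0.708, 0.706, -0.0, 0.0]
wrist_force: [-1.1, 0.9, -1.3]
width: 0.0853
grip_force: 0.0
```

```bash
cat > st.py <<'E'
from h import *
from scipy.spatial.transform import Rotation as R
s=monitor.state();M=R.from_quat(s['tcp_rot']).as_matrix()
print(s['clock'],np.round(s['tool_pos'],4),'xang',np.degrees(np.arctan2(M[1,0],M[0,0])).round(2),'z',M[:,2].round(4),'F',s['wrist_force'].round(1),'T',s['ft_torque'].round(2),s['width'],s['grip_force'],s['qpos'].round(2))
def cmd(x,y,z):  # world move -> tool fractions
    return (M.T@(np.array([x,y,z])-s['tool_pos'])/.15).round(3)
E
python3 - <<'E'
from st import *
print(cmd(.411,-.186,.145))
E
```

```text
2.6 [ 0.4024 -0.1567  0.2307] xang 89.81 z [-5.e-04 -9.e-04 -1.e+00] F [-1.1  0.9 -1.3] T [ 0.04 -0.02 -0.06] 0.08529041861406131 0.0 [-0.65  0.15  1.55 -0.    1.45 -0.64]
[-0.194  0.059  0.572]
```

{"method": "send_rows", "body": {
  "claw": [1,1,1,1,1,1,1,1,1,1],
  "travel": [
    [-0.1,0.03,0],
    [-0.094,0.029,0],
    [0,0,0.1],
    [0,0,0.1],
    [0,0,0.1],
    [0,0,0.1],
    [0,0,0.1],
    [0,0,0.07],
    [0,0,0],
    [0,0,0]
  ],
  "turn": [0,0,0,0,0,0,0,0,0,0]
}}

```text
clock: 3.43
tool_pos: [0.4103, -0.1809, 0.146]
tcp_rot: [0.707, 0.708, -0.0, -0.0]
wrist_force: [-0.4, -0.3, 0.7]
width: 0.0854
grip_force: 0.0
```

{"method": "send_rows", "body": {
  "claw": [0.4,0.3,0.2,0.1,0,0,0,0,0,0],
  "travel": [
    [0,0,0],
    [0,0,0],
    [0,0,0],
    [0,0,0],
    [0,0,0],
    [0,0,0],
    [0,0,0],
    [0,0,0],
    [0,0,0],
    [0,0,0]
  ],
  "turn": [0,0,0,0,0,0,0,0,0,0],
  "force": 60
}}

```text
clock: 4.27
tool_pos: [0.4104, -0.181, 0.1463]
tcp_rot: [0.707, 0.707, 0.0, 0.0]
wrist_force: [0.5, 0.5, 5.9]
width: 0.0089
grip_force: 58.9
```

```bash
python3 st.py
```

```text
4.2667 [ 0.4104 -0.181   0.1463] xang 90.05 z [ 8.e-04 -5.e-04 -1.e+00] F [0.5 0.5 5.9] T [ 0.15 -0.01  0.01] 0.00887179287868762 58.942149337381124 [-0.68  0.26  1.66  0.    1.22 -0.68]
```

{"method": "send_rows", "body": {
  "claw": [0,0,0,0,0,0,0,0,0,0],
  "travel": [
    [0,0,-0.03],
    [0,0,-0.05],
    [0,0,-0.06],
    [0,0,-0.06],
    [0,0,-0.06],
    [0,0,-0.06],
    [0,0,-0.06],
    [0,0,-0.06],
    [0,0,-0.06],
    [0,0,0]
  ],
  "turn": [0,0,0,0,0,0,0,0,0,0]
}}

```text
clock: 5.1
tool_pos: [0.4106, -0.1812, 0.2226]
tcp_rot: [0.707, 0.707, 0.0, 0.001]
wrist_force: [-0.1, -0.5, -3.1]
width: 0.0089
grip_force: 58.6
```

Run:
```python
from st import *
p,d=cap('top','top1');P=cloud('top',d);Z=P[...,2]
q,e=cap('scene','sc1')
cv2.imwrite('pics/v1.png',cv2.resize(np.hstack([p[150:300,220:440],q[150:300,150:370]]),None,fx=1.8,fy=1.8)[:,:,::-1])
m=(abs(P[...,1]+.093)<.03)&(abs(P[...,0]-.411)<.04)&(Z>.2)
print('knuckle',P[m].mean(0),m.sum(),np.percentile(Z[m],[50,80,95]))
m=(abs(P[...,0]-.411)<.03)&(P[...,1]<-.22)&(P[...,1]>-.29)&(Z>.22)
print('door outer end',m.sum(),np.percentile(P[m],[5,50,95],axis=0))
m=(abs(P[...,0]-.411)<.03)&(P[...,1]<-.115)&(P[...,1]>-.14)&(Z>.22)
print('door inner end',m.sum(),np.percentile(P[m],[5,50,95],axis=0))
```

```text
5.1 [ 0.4106 -0.1812  0.2226] xang 90.05 z [ 0.002  -0.0017 -1.    ] F [-0.1 -0.5 -3.1] T [-0.04 -0.04 -0.02] 0.008891802766428524 58.64468028768897 [-0.68  0.19  1.52 -0.    1.43 -0.68]
knuckle [ 0.40096498 -0.10351292  0.53040379] 1390 [0.55880812 0.56113456 0.56259836]
door outer end 710 [[ 0.38352273 -0.24396892  0.52696024]
 [ 0.39837902 -0.23035234  0.54357862]
 [ 0.41542028 -0.22098697  0.55237407]]
door inner end 1268 [[ 0.39475555 -0.13912536  0.48557324]
 [ 0.41543994 -0.12954476  0.55314215]
 [ 0.43842644 -0.11615081  0.55781763]]
```

View pics/v1.png

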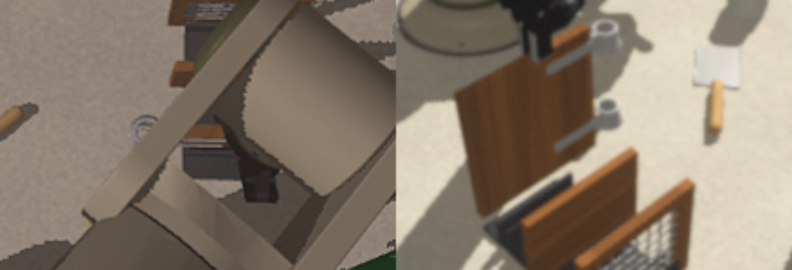

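The door came out upright (knuckles at (145,128) in the left half, panel clear of the rack in the right half), and the weight reads about 3 N. I'll carry it in +y to a standoff in front of the pins.

{"method": "send_rows", "body": {
  "claw": [0,0,0,0,0,0,0,0,0,0],
  "travel": [
    [0.06,0,0],
    [0.12,0,0],
    [0.18,0,0],
    [0.2,0,0],
    [0.2,0,0],
    [0.2,0,0],
    [0.2,0,0],
    [0.2,0,0],
    [0.2,0,0],
    [0.2,0,0]
  ],
  "turn": [0,0,0,0,0,0,0,0,0,0]
}}

```text
clock: 6.03
tool_pos: [0.409, 0.0851, 0.2205]
tcp_rot: [0.707, 0.707, -0.0, -0.0]
wrist_force: [1.0, 0.8, -3.5]
width: 0.0088
grip_force: 58.6
```

{"method": "send_rows", "body": {
  "claw": [0,0,0,0,0,0,0,0,0,0],
  "travel": [
    [0.15,0.05,0],
    [0.12,0.1,0],
    [0.08,0.1,0],
    [0.05,0.1,0],
    [0,0.07,0],
    [0,0.05,0],
    [0,0,0],
    [0,0,0],
    [0,0,0],
    [0,0,0]
  ],
  "turn": [0,0,-0.005,-0.005,-0.005,-0.004,-0.003,0,0,0]
}}

```text
clock: 6.87
tool_pos: [0.4794, 0.1449, 0.221]
tcp_rot: [0.657, 0.754, -0.0, -0.0]
wrist_force: [-0.7, 0.1, -2.8]
width: 0.0091
grip_force: 58.7
```

Run:
```python
from st import *
p,d=cap('top','top2');P=cloud('top',d);np.savez('pics/c2.npz',P=P)
q,e=cap('scene','sc2');S=cloud('scene',e);np.savez('pics/s2.npz',P=S)
v=np.zeros((600,800,3),np.uint8)
a=cv2.resize(p[60:260,60:310],(480,384));b=cv2.resize(q[60:300,240:500],(320,295))
v[:384,:480]=a;v[:295,480:]=b
cv2.imwrite('pics/v2.png',v[:384,:,::-1])
```

```text
6.8667 [0.4794 0.1449 0.221 ] xang 97.93 z [-2.e-04 -0.e+00 -1.e+00] F [-0.7  0.1 -2.8] T [ 0.04  0.07 -0.01] 0.009087317721225526 58.683833526447415 [ 0.06  0.28  1.4  -0.    1.46 -0.08]
```

View pics/v2.png

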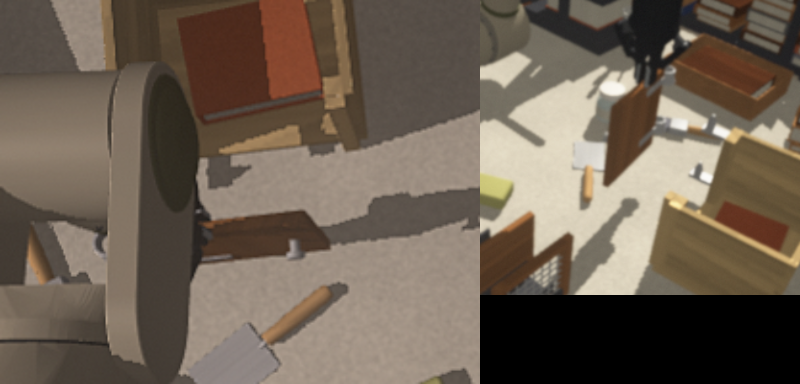

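The door hangs in front of the bay with its knob on the robot side. In the scene view its knuckles are at about (393,121) and (388,162). I'll check its tilt and the knuckle positions.

Run:
```python
from st import *
S=np.load('pics/s2.npz')['P'];c=np.array([.4794,.1449]);t=np.radians(7.93)
ex=np.array([np.cos(t),np.sin(t)]);ey=np.array([-np.sin(t),np.cos(t)])
L=np.stack([(S[...,:2]-c)@ex,(S[...,:2]-c)@ey,S[...,2]],-1)
m=(abs(L[...,0])<.02)&(L[...,1]>-.095)&(L[...,1]<.065)&(L[...,2]>.085)&(L[...,2]<.215);Q=L[m]
for i in range(3):
    A=np.c_[Q[:,1:],np.ones(len(Q))];k=np.linalg.lstsq(A,Q[:,0],rcond=None)[0];r=Q[:,0]-A@k;Q=Q[abs(r)<.004]
print('plane x=a y+b z+c',k,len(Q),'face x at TCP y, z=.15:',k[1]*.15+k[2])
vv,uu=np.nonzero(m);print('extent y',np.percentile(Q[:,1],[.5,99.5]),'z',np.percentile(Q[:,2],[.5,99.5]))
# bottom edge slope (tilt about x)
for a in(-.085,-.06,-.03,0,.03,.055):
    w=Q[abs(Q[:,1]-a)<.006];print(a,w[:,2].min().round(4),w[:,2].max().round(4))
for z0,z1 in((.095,.13),(.2,.24)):
    k_=(L[...,1]>.068)&(L[...,1]<.115)&(abs(L[...,0])<.03)&(L[...,2]>z0)&(L[...,2]<z1)
    q=L[k_];print('kn',len(q),np.percentile(q,[2,98],axis=0).round(4).tolist())
# top-camera knuckle
P=np.load('pics/c2.npz')['P'];l=np.stack([(P[...,:2]-c)@ex,(P[...,:2]-c)@ey,P[...,2]],-1)
k_=(l[...,1]>.066)&(l[...,1]<.12)&(abs(l[...,0])<.03)&(l[...,2]>.22)&(l[...,2]<.25);q=l[k_];print('top kn',len(q),np.percentile(q,[1,99],axis=0).round(4).tolist())
k_=(l[...,1]<-.06)&(l[...,1]>-.11)&(abs(l[...,0])<.02)&(l[...,2]>.235)&(l[...,2]<.27);q=l[k_];print('top edge',len(q),np.percentile(q,[1,50,99],axis=0).round(4).tolist())
```

```text
6.9667 [0.4797 0.1449 0.2211] xang 97.94 z [ 2.e-04  0.e+00 -1.e+00] F [ 0.7 -0.5 -2.4] T [-0.    0.   -0.03] 0.008765367620965494 58.684129575267434 [ 0.06  0.28  1.4   0.    1.46 -0.08]
plane x=a y+b z+c [ 0.00434364 -0.01957438  0.01199843] 1584 face x at TCP y, z=.15: 0.009062274590941567
extent y [-0.09446333  0.06359467] z [0.08575701 0.21422717]
-0.085 0.0862 0.214
-0.06 0.085 0.2141
-0.03 0.0852 0.2143
0 0.0875 0.2148
0.03 0.0853 0.2144
0.055 0.085 0.2141
kn 110 [[-0.0043, 0.0756, 0.1013], [0.0195, 0.1024, 0.1255]]
kn 130 [[-0.0045, 0.0723, 0.2101], [0.0186, 0.101, 0.2345]]
top kn 63 [[-0.0147, 0.0911, 0.2219], [0.0071, 0.1033, 0.2376]]
top edge 170 [[-0.0078, -0.0926, 0.2365], [-0.0026, -0.0771, 0.2503], [0.0041, -0.0603, 0.2535]]
```

The door is vertical, and the mouths sit at z 0.10 and 0.21. I need to move about 102 mm along bay x, with no sideways shift.

{"method": "send_rows", "body": {
  "claw": [0,0,0,0,0,0,0,0,0,0],
  "travel": [
    [0,0.06,0],
    [0,0.09,0],
    [0,0.1,0],
    [0,0.1,0],
    [0,0.1,0],
    [0,0.1,0],
    [0,0.08,0],
    [0,0.048,0],
    [0,0,0],
    [0,0,0]
  ],
  "turn": [0,0,0,0,0,0,0,0,0,0]
}}

```text
clock: 7.8
tool_pos: [0.5807, 0.1591, 0.2206]
tcp_rot: [0.656, 0.755, -0.0, -0.0]
wrist_force: [0.6, -0.5, -3.4]
width: 0.0085
grip_force: 58.7
```

Run:
```python
from st import *
q,e=cap('scene','sc3');S=cloud('scene',e);p,d=cap('top','top3');P=cloud('top',d)
v=np.hstack([cv2.resize(q[60:260,320:500],(540,600)),cv2.resize(p[90:200,90:140],(260,600))])
cv2.imwrite('pics/v3.png',v[:,:,::-1])
c=s['tool_pos'][:2];t=np.radians(7.93)
ex=np.array([np.cos(t),np.sin(t)]);ey=np.array([-np.sin(t),np.cos(t)])
pin=np.array([.5695,.2447]);print('pin local',(pin-c)@ex,(pin-c)@ey)
for n,X in(('s',S),('t',P)):
  L=np.stack([(X[...,:2]-c)@ex,(X[...,:2]-c)@ey,X[...,2]],-1)
  for z0,z1 in((.095,.13),(.2,.24)):
    k_=(L[...,1]>.068)&(L[...,1]<.115)&(abs(L[...,0])<.03)&(L[...,2]>z0)&(L[...,2]<z1)
    r=L[k_];print(n,'kn',len(r),np.percentile(r,[2,98],axis=0).round(4).tolist() if len(r) else '')
```

```text
7.8 [0.5807 0.1591 0.2206] xang 97.96 z [-7.e-04 -1.e-04 -1.e+00] F [ 0.6 -0.5 -3.4] T [-0.01  0.03 -0.01] 0.008506776631096807 58.70359931141138 [ 0.07  0.46  1.11 -0.    1.56 -0.07]
pin local 0.0007148679738864577 0.08631813308550348
s kn 109 [[-0.0004, 0.0758, 0.1004], [0.019, 0.104, 0.1255]]
s kn 94 [[0.0062, 0.0734, 0.2099], [0.0192, 0.0945, 0.2348]]
t kn 0 
t kn 0
```

View pics/v3.png

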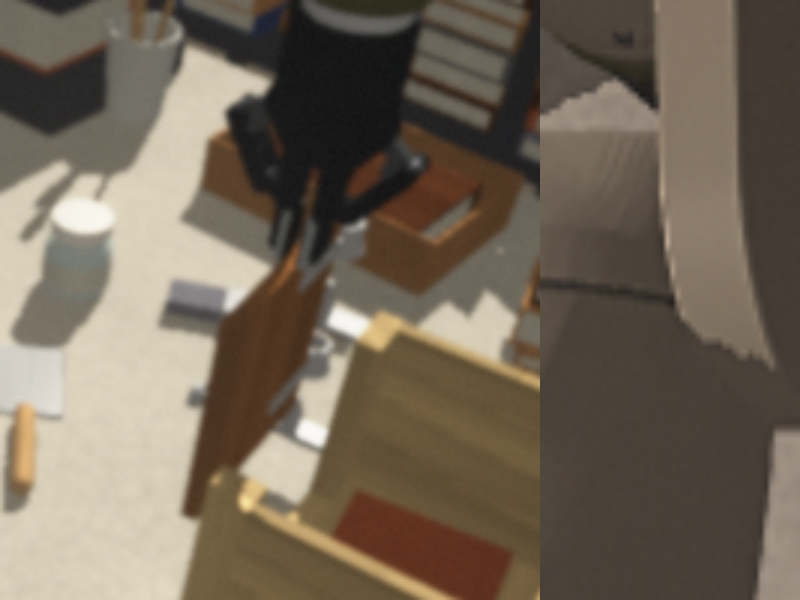

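The knuckles are over the pins: the lower one is visible under the upper bracket at (315,345), with the pin bracket below at (310,430). The numbers agree to about 1 mm. Now I'll lower it.

{"method": "send_rows", "body": {
  "claw": [0,0,0,0,0,0,0,0,0,0],
  "travel": [
    [0,0,0.02],
    [0,0,0.03],
    [0,0,0.03],
    [0,0,0.03],
    [0,0,0.03],
    [0,0,0.02],
    [0,0,0.02],
    [0,0,0.02],
    [0,0,0.01],
    [0,0,0]
  ],
  "turn": [0,0,0,0,0,0,0,0,0,0]
}}

```text
clock: 8.73
tool_pos: [0.5807, 0.1591, 0.189]
tcp_rot: [0.656, 0.755, -0.0, -0.0]
wrist_force: [1.1, -0.4, -2.1]
width: 0.009
grip_force: 58.7
```

{"method": "send_rows", "body": {
  "claw": [0,0,0,0,0,0,0,0,0,0],
  "travel": [
    [0,0,0.01],
    [0,0,0.01],
    [0,0,0.01],
    [0,0,0.01],
    [0,0,0.01],
    [0,0,0.01],
    [0,0,0.01],
    [0,0,0.01],
    [0,0,0],
    [0,0,0]
  ],
  "turn": [0,0,0,0,0,0,0,0,0,0]
}}

```text
clock: 9.57
tool_pos: [0.5808, 0.1591, 0.1774]
tcp_rot: [0.656, 0.755, -0.0, -0.0]
wrist_force: [0.8, -0.3, -2.6]
width: 0.0092
grip_force: 58.7
```

{"method": "send_rows", "body": {
  "claw": [0,0,0,0,0,0,0,0,0],
  "travel": [
    [0,0,0.01],
    [0,0,0.01],
    [0,0,0.01],
    [0,0,0.01],
    [0,0,0.01],
    [0,0,0.01],
    [0,0,0.006],
    [0,0,0],
    [0,0,0]
  ],
  "turn": [0,0,0,0,0,0,0,0,0]
}}

```text
clock: 10.32
tool_pos: [0.581, 0.1588, 0.1677]
tcp_rot: [0.656, 0.754, -0.0, 0.0]
wrist_force: [1.3, -3.8, -0.1]
width: 0.0092
grip_force: 59.0
```

{"method": "send_rows", "body": {
  "claw": [0,0,0,0,0],
  "travel": [
    [0,0,0.005],
    [0,0,0.005],
    [0,0,0.004],
    [0,0,0],
    [0,0,0]
  ],
  "turn": [0,0,0,0,0]
}}

```text
clock: 10.73
tool_pos: [0.5815, 0.1585, 0.1665]
tcp_rot: [0.656, 0.754, 0.0, 0.001]
wrist_force: [0.5, -5.4, 5.2]
width: 0.0088
grip_force: 59.8
```

There is light contact about 1.4 mm above the expected seat, plus a small sideways force toward -y. I'll yield 1 mm that way and continue.

{"method": "send_rows", "body": {
  "claw": [0,0,0,0],
  "travel": [
    [-0.007,0,0],
    [0,0,0],
    [0,0,0],
    [0,0,0]
  ],
  "turn": [0,0,0,0]
}}

```text
clock: 11.07
tool_pos: [0.5814, 0.1579, 0.1661]
tcp_rot: [0.656, 0.755, 0.0, 0.001]
wrist_force: [1.4, -4.4, 5.6]
width: 0.0087
grip_force: 59.9
```

{"method": "send_rows", "body": {
  "claw": [0,0,0,0],
  "travel": [
    [0,0,0.005],
    [0,0,0.005],
    [0,0,0],
    [0,0,0]
  ],
  "turn": [0,0,0,0]
}}

```text
clock: 11.4
tool_pos: [0.582, 0.1576, 0.1657]
tcp_rot: [0.656, 0.754, 0.001, 0.002]
wrist_force: [0.9, -7.0, 11.6]
width: 0.0089
grip_force: 60.7
```

Run:
```python
from st import *
q,e=cap('scene','sc4');S=cloud('scene',e)
cv2.imwrite('pics/v4.png',cv2.resize(q[110:250,350:490],(600,600),interpolation=2)[:,:,::-1])
c=s['tool_pos'][:2];t=np.radians(7.93)
ex=np.array([np.cos(t),np.sin(t)]);ey=np.array([-np.sin(t),np.cos(t)])
L=np.stack([(S[...,:2]-c)@ex,(S[...,:2]-c)@ey,S[...,2]],-1)
for z0,z1 in((.03,.09),(.13,.2)):
    k_=(L[...,1]>.068)&(L[...,1]<.115)&(abs(L[...,0])<.02)&(L[...,2]>z0)&(L[...,2]<z1)
    r=L[k_];print('kn',len(r),np.percentile(r,[2,50,98],axis=0).round(4).tolist() if len(r) else '')
```

```text
11.4 [0.582  0.1576 0.1657] xang 97.96 z [ 4.e-03 -9.e-04 -1.e+00] F [ 0.9 -7.  11.6] T [-1.08 -0.11  0.  ] 0.008922055097239015 60.6607829220593 [ 0.07  0.5   1.21 -0.    1.43 -0.07]
kn 123 [[0.0003, 0.0751, 0.0379], [0.0118, 0.0834, 0.0598], [0.0191, 0.102, 0.0715]]
kn 91 [[0.0053, 0.0745, 0.1477], [0.0135, 0.0802, 0.1602], [0.0197, 0.0968, 0.1751]]
```

View pics/v4.png

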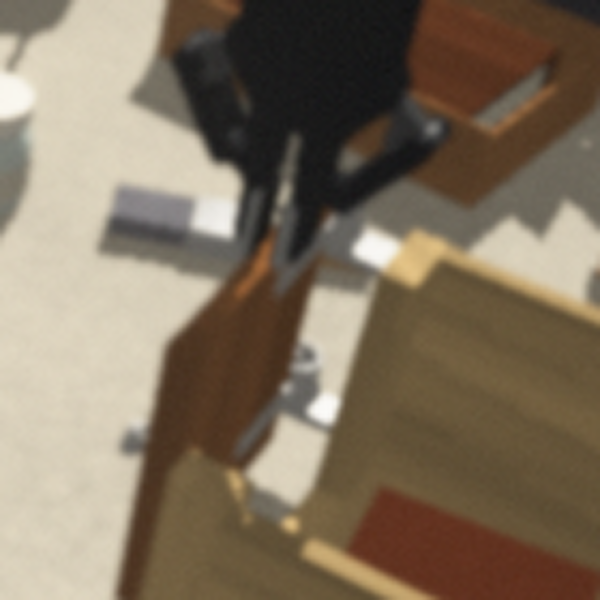

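The knuckles are on the pins and nearly seated. I'll relieve the sideways load, then finish.

{"method": "send_rows", "body": {
  "claw": [0,0,0,0],
  "travel": [
    [-0.007,0,-0.005],
    [-0.006,0,0],
    [0,0,0],
    [0,0,0]
  ],
  "turn": [0,0,0,0]
}}

```text
clock: 11.78
tool_pos: [0.5814, 0.1561, 0.165]
tcp_rot: [0.656, 0.755, 0.0, 0.0]
wrist_force: [0.2, -3.9, 4.9]
width: 0.0084
grip_force: 59.9
```

{"method": "send_rows", "body": {
  "claw": [0,0,0,0],
  "travel": [
    [0,0,0.005],
    [0,0,0.003],
    [0,0,0],
    [0,0,0]
  ],
  "turn": [0,0,0,0]
}}

```text
clock: 12.12
tool_pos: [0.5819, 0.1557, 0.1646]
tcp_rot: [0.656, 0.754, 0.001, 0.001]
wrist_force: [1.1, -4.6, 9.6]
width: 0.0087
grip_force: 60.5
```

```bash
python3 st.py
```

```text
12.1167 [0.5819 0.1557 0.1646] xang 97.96 z [ 2.7e-03 -7.0e-04 -1.0e+00] F [ 1.1 -4.6  9.6] T [-0.92 -0.11 -0.04] 0.008673012517471679 60.484362677671015 [ 0.07  0.5   1.21 -0.    1.42 -0.07]
```

{"method": "send_rows", "body": {
  "claw": [0,0,0,0,0],
  "travel": [
    [-0.007,0,-0.005],
    [-0.007,0,0],
    [0,0,0],
    [0,0,0.004],
    [0,0,0]
  ],
  "turn": [0,0,0,0,0]
}}

```text
clock: 12.53
tool_pos: [0.5817, 0.154, 0.1638]
tcp_rot: [0.656, 0.755, 0.0, 0.0]
wrist_force: [2.0, -3.8, 5.0]
width: 0.0089
grip_force: 59.8
```

Run:
```python
from st import *
q,e=cap('scene','sc5');S=cloud('scene',e)
c=np.array([.5814,.1579]);t=np.radians(7.93)
ex=np.array([np.cos(t),np.sin(t)]);ey=np.array([-np.sin(t),np.cos(t)])
L=np.stack([(S[...,:2]-c)@ex,(S[...,:2]-c)@ey,S[...,2]],-1)
for z0,z1 in((.03,.09),(.13,.2)):
    k_=(L[...,1]>.068)&(L[...,1]<.115)&(abs(L[...,0])<.02)&(L[...,2]>z0)&(L[...,2]<z1)
    r=L[k_];print('kn',len(r),np.percentile(r,[2,50,98],axis=0).round(4).tolist() if len(r) else '')
m=(abs(L[...,0])<.02)&(L[...,1]>-.1)&(L[...,1]<.06)&(L[...,2]>.05)&(L[...,2]<.16);Q=L[m]
for i in range(3):
    A=np.c_[Q[:,1:],np.ones(len(Q))];k=np.linalg.lstsq(A,Q[:,0],rcond=None)[0];Q=Q[abs(Q[:,0]-A@k)<.004]
print(k,len(Q))
m=(abs(L[...,0])<.012)&(L[...,2]>.17)&(L[...,1]<-.03)&(L[...,1]>-.1);Q=L[m]
for a in(-.085,-.07,-.055,-.04):
    w=Q[abs(Q[:,1]-a)<.008];print(a,len(w),np.percentile(w[:,2],[90,97]) if len(w) else '')
```

```text
12.5333 [0.5817 0.154  0.1638] xang 97.97 z [ 5.e-04 -3.e-04 -1.e+00] F [ 2.  -3.8  5. ] T [-0.43 -0.1  -0.02] 0.008927047955665809 59.75781504996121 [ 0.06  0.5   1.22 -0.    1.42 -0.08]
kn 122 [[-0.0002, 0.0749, 0.0392], [0.0117, 0.0821, 0.0604], [0.0195, 0.1012, 0.0714]]
kn 84 [[0.0063, 0.0719, 0.1473], [0.0138, 0.0787, 0.1598], [0.0196, 0.0968, 0.173]]
[ 0.02159407 -0.01158229  0.00874872] 782
-0.085 60 [0.19143386 0.44293422]
-0.07 814 [0.48401258 0.49034613]
-0.055 189 [0.49360306 0.49413205]
-0.04 579 [0.38826469 0.48860914]
```

```bash
cat > tilt.py <<'E'
from st import *
def tilt(tag,n='scene'):
    S=cloud(n,np.load(f'pics/{tag}.npz')['d']);c=np.array([.5695,.2447]);t=np.radians(7.93)
    ex=np.array([np.cos(t),np.sin(t)]);ey=np.array([-np.sin(t),np.cos(t)])
    L=np.stack([(S[...,:2]-c)@ex,(S[...,:2]-c)@ey,S[...,2]],-1)
    m=(abs(L[...,0])<.02)&(L[...,2]<.215)&(L[...,2]>.01)
    for a in np.arange(-.18,-.02,.02):
        w=L[m&(abs(L[...,1]-a)<.006)];w=w[w[:,2]>.17];print(a.round(3),len(w),w[:,2].max().round(4) if len(w) else '',end=' | ')
    for z in(.12,.15,.18):
        w=L[m&(abs(L[...,2]-z)<.008)];print('far end y',z,np.percentile(w[:,1],.5).round(4),end=' ')
    for z in(.057,.167):
        w=L[(abs(L[...,0])<.021)&(abs(L[...,1])<.025)&(abs(L[...,2]-z)<.014)];print('kn',z,np.percentile(w,[2,98],axis=0).round(4).tolist(),end=' ')
    print()
E
python3 - <<'E'
from tilt import *
tilt('sc4');tilt('sc5')
E
```

```text
12.5833 [0.5817 0.154  0.1638] xang 97.97 z [ 5.e-04 -2.e-04 -1.e+00] F [ 1.  -3.3  5.4] T [-0.42 -0.08 -0.03] 0.008874397667423727 59.746900107711554 [ 0.06  0.5   1.22 -0.    1.42 -0.08]
-0.18 72 0.1961 | -0.16 46 0.1957 | -0.14 40 0.1966 | -0.12 41 0.1962 | -0.1 135 0.2148 | -0.08 37 0.2144 | -0.06 8 0.1788 | -0.04 12 0.1919 | far end y 0.12 -0.1823 far end y 0.15 -0.1824 far end y 0.18 -0.1832 kn 0.057 [[0.0005, -0.0142, 0.0437], [0.0202, 0.0143, 0.0703]] kn 0.167 [[0.0062, -0.0234, 0.1537], [0.0204, 0.0089, 0.1772]] 
-0.18 69 0.1917 | -0.16 38 0.1916 | -0.14 43 0.1925 | -0.12 39 0.1936 | -0.1 151 0.2149 | -0.08 20 0.2128 | -0.06 6 0.1787 | -0.04 16 0.1881 | far end y 0.12 -0.1843 far end y 0.15 -0.1852 far end y 0.18 -0.186 kn 0.057 [[-0.0009, -0.0188, 0.0441], [0.0198, 0.0137, 0.0705]] kn 0.167 [[0.0064, -0.0183, 0.1538], [0.0197, 0.0074, 0.1731]]
```

At sc4 the door was level and seated (top at 0.196). The extra shifts have since tilted its far end down about 2–4 mm, so I'll go back to the level pose.

{"method": "send_rows", "body": {
  "claw": [0,0,0,0,0,0],
  "travel": [
    [0.006,0,-0.005],
    [0.006,0,-0.005],
    [0.006,0,-0.005],
    [0.004,0,0],
    [0,0,0],
    [0,0,0]
  ],
  "turn": [0,0,0,0,0,0]
}}

```text
clock: 13.08
tool_pos: [0.5811, 0.1573, 0.1659]
tcp_rot: [0.656, 0.755, -0.0, 0.0]
wrist_force: [1.1, -2.4, 2.9]
width: 0.0087
grip_force: 59.6
```

Run:
```python
from tilt import *
cap('scene','sc6');tilt('sc6')
```

```text
13.0833 [0.5811 0.1573 0.1659] xang 97.97 z [ 0.e+00 -1.e-04 -1.e+00] F [ 1.1 -2.4  2.9] T [-0.61 -0.18 -0.01] 0.008725807711381811 59.56642057746649 [ 0.07  0.5   1.21 -0.    1.43 -0.07]
-0.18 72 0.1964 | -0.16 44 0.1969 | -0.14 44 0.1963 | -0.12 43 0.1968 | -0.1 134 0.2146 | -0.08 36 0.2144 | -0.06 5 0.1775 | -0.04 15 0.1923 | far end y 0.12 -0.1825 far end y 0.15 -0.1828 far end y 0.18 -0.1829 kn 0.057 [[0.0005, -0.023, 0.044], [0.0205, 0.0149, 0.0706]] kn 0.167 [[0.0051, -0.0228, 0.1537], [0.0202, 0.0083, 0.1781]]
```

The door is level, seated and supported, so I'll release it gently.

{"method": "send_rows", "body": {
  "claw": [0,0,0,0.12,0.16,0.2,0.25,0.3,0.4,0.4],
  "travel": [
    [0,0,0],
    [0,0,0],
    [0,0,0],
    [0,0,0],
    [0,0,0],
    [0,0,0],
    [0,0,0],
    [0,0,0],
    [0,0,0],
    [0,0,0]
  ],
  "turn": [0,0,0,0,0,0,0,0,0,0],
  "force": 20
}}

```text
clock: 13.97
tool_pos: [0.5809, 0.1575, 0.1658]
tcp_rot: [0.656, 0.755, -0.0, -0.0]
wrist_force: [0.2, 0.8, 0.2]
width: 0.0341
grip_force: 0.0
```

Run:
```python
from tilt import *
cap('scene','sc7');tilt('sc7')
```

```text
13.9667 [0.5809 0.1575 0.1658] xang 97.97 z [-3.e-04  2.e-04 -1.e+00] F [0.2 0.8 0.2] T [-0.02  0.02  0.01] 0.03409572297130968 0.0 [ 0.07  0.5   1.21  0.    1.43 -0.07]
-0.18 48 0.1896 | -0.16 43 0.1906 | -0.14 37 0.1909 | -0.12 39 0.192 | -0.1 71 0.2148 | -0.08 53 0.2119 | -0.06 17 0.1956 | -0.04 10 0.1955 | far end y 0.12 -0.185 far end y 0.15 -0.1861 far end y 0.18 -0.1876 kn 0.057 [[-0.0001, -0.0227, 0.0439], [0.0204, 0.0137, 0.0709]] kn 0.167 [[0.0122, -0.0139, 0.1536], [0.0208, 0.0099, 0.1742]]
```

Free, the door sags slightly within the bore play, as expected. I'll retreat straight up and then check.

{"method": "send_rows", "body": {
  "claw": [0.4,0.4,0.4,0.4,0.4,0.4,0.4,0.4,0.4,0.4],
  "travel": [
    [0,0,-0.02],
    [0,0,-0.04],
    [0,0,-0.06],
    [0,0,-0.1],
    [0,0,-0.15],
    [0,0,-0.15],
    [-0.2,-0.2,-0.1],
    [-0.25,-0.2,0],
    [-0.25,-0.2,0],
    [-0.25,-0.2,0]
  ],
  "turn": [0,0,0,0,0,0,0,0,0,0]
}}

```text
clock: 14.85
tool_pos: [0.4925, 0.0175, 0.2589]
tcp_rot: [0.656, 0.755, 0.0, 0.001]
wrist_force: [1.9, -0.5, -0.6]
width: 0.0339
grip_force: 0.0
```

{"method": "send_rows", "body": {
  "claw": [0.4,0.4,0.4,0.4,0.4,0.4,0.4,0.4,0.4,0.4],
  "travel": [
    [-0.25,0,0],
    [-0.25,0,0],
    [-0.25,0,0],
    [-0.25,0,0],
    [-0.2,0,0],
    [-0.1,0,0],
    [0,0,0],
    [0,0,0],
    [0,0,0],
    [0,0,0]
  ],
  "turn": [0,0,0,0,0,0,0,0,0,0]
}}

```text
clock: 15.68
tool_pos: [0.5206, -0.1731, 0.2583]
tcp_rot: [0.656, 0.755, 0.0, 0.0]
wrist_force: [-0.9, 0.2, -0.8]
width: 0.0343
grip_force: 0.0
```

Run:
```python
from tilt import *
q,_=cap('scene','sc8');p,_=cap('top','top8');tilt('sc8');tilt('top8','top')
v=np.hstack([cv2.resize(q[100:300,340:480],(420,600)),cv2.resize(p[90:210,105:180],(375,600))])
cv2.imwrite('pics/v8.png',v[:,:,::-1])
P=cloud('top',np.load('pics/top8.npz')['d']);c=np.array([.5695,.2447]);t=np.radians(7.93)
ex=np.array([np.cos(t),np.sin(t)]);ey=np.array([-np.sin(t),np.cos(t)])
L=np.stack([(P[...,:2]-c)@ex,(P[...,:2]-c)@ey,P[...,2]],-1)
m=(abs(L[...,0])<.04)&(L[...,1]<-.025)&(L[...,1]>-.2)&(L[...,2]>.183);Q=L[m]
print('top edge',cv2.minAreaRect((Q[:,:2]*1000).astype(np.float32)),np.polyfit(Q[:,1],Q[:,2],1))
```

```text
15.6833 [ 0.5206 -0.1731  0.2583] xang 98.07 z [ 5.e-04 -0.e+00 -1.e+00] F [-0.9  0.2 -0.8] T [-0.   -0.01  0.02] 0.03428688120806476 0.0 [-0.54  0.35  1.2   0.    1.6  -0.68]
-0.18 44 0.1896 | -0.16 44 0.1911 | -0.14 41 0.1914 | -0.12 41 0.1939 | -0.1 38 0.1933 | -0.08 44 0.1941 | -0.06 42 0.1957 | -0.04 42 0.1966 | far end y 0.12 -0.1857 far end y 0.15 -0.1866 far end y 0.18 -0.1878 kn 0.057 [[0.0007, -0.0223, 0.0439], [0.0203, 0.0139, 0.0707]] kn 0.167 [[-0.0083, -0.0177, 0.154], [0.0195, 0.0085, 0.1802]] 
-0.18 60 0.1921 | -0.16 58 0.1911 | -0.14 59 0.1938 | -0.12 67 0.1946 | -0.1 68 0.1953 | -0.08 78 0.1958 | -0.06 72 0.1964 | -0.04 72 0.1976 | far end y 0.12 -0.1825 far end y 0.15 -0.184 far end y 0.18 -0.1854 kn 0.057 [[-0.0169, -0.0228, 0.0456], [0.0135, 0.0152, 0.0708]] kn 0.167 [[-0.0149, -0.0201, 0.1556], [0.0189, 0.0101, 0.1808]] 
top edge ((-1.305565357208252, -106.54174041748047), (158.1883544921875, 15.812803268432617), 88.17283630371094) [0.04059631 0.19556619]
```

View pics/v8.png

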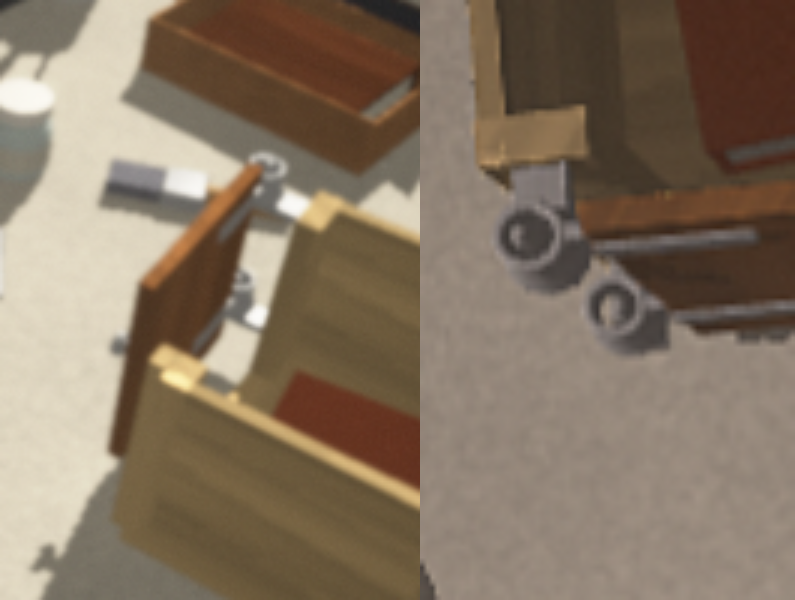

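Both pins show inside their knuckles, at (525,235) and (615,310) in the crop. The knuckle tops are at the seated height, the door closes the front, and the arm is clear.

```bash
python3 -c "
from bench import arm
print(arm.job_done())"
```

```text
the job is handed in; nothing more can be done
None
```

The door hangs closed across the front of the bay with both knuckles fully down on their pins and the arm clear; its free end sags about 2° within the hinge play, and the job was handed in at about 16 s.

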